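Lock the spanner into its transport tray with the cam lever

TASK

Lay the spanner flat in its cut-out in the tool tray, wide open-jawed end in the wide pocket, and let go of it. Then swing the black-tipped cam lever just far enough that the sprung jaw slides the spanner home against the end of its cut-out and holds it snugly; stop there, do not overrun and crush it, and leave the lever where it is. Leave the screwdriver, solder reel and multimeter where they are.

Things in the scene. Friction and masses are not known exactly. Their poses are not given: they have to be found in the camera images.
- tray: Tool tray fixed to the bench: blue plate, top 12 mm above the bench, with black foam 14 mm high (top 26 mm) around two cut-outs. Origin at bench height, z up; it spans x -55 to +115, y -180 to +105 mm. The spanner's cut-out runs along y at x = 0, its head end to +y; a screwdriver lies in the other at x = +83 mm. Jaw and cam stand at the -y end.
- home (a point): Where the spanner's origin is when it lies home (tray x 0, y +6, z +12 mm), its +x (head) along tray +y. Wide pocket: 50 mm wide (x -25 to 25), y +30 to its end wall at +85 mm. From y -48 to +30 mm there is no foam (x -55 to +58): finger room. Lay the spanner 3 mm short of home (tray y +3), so that it clears both wall and jaw; the jaw slides it home.
- tail_pocket (a point): Middle of the narrow tail pocket's floor (tray x 0, y -69, z +12 mm): 38 mm wide, from y -90 to -48 mm, open at the jaw's end. The wide head does not fit in it.
- spanner: Steel spanner, 156 mm long, 12 mm thick, about 0.2 kg, lying on the bench. Origin: middle of its underside; +x points to the open-jawed head (42 mm wide, tips at x = +79 mm), -x to the ring end (30 mm wide, tip at x = -77 mm). The handle between is 16 mm wide, x = -48 to +28 mm; grip it about the origin.
- cam (a joint): Angle of the cam and its lever, rad, 0 (jaw back) to 2.3, growing anticlockwise from above; starts at 0 to 0.2. Friction: 0.85 N m (8.5 N sideways at 0.10 m) turns it and it stays where left; a halted finger feels less. The angle where the jaw gets tight differs each time (0.9 to 1.6) (set-screw). Up to there the push to keep it moving is level; then it climbs, 0.145 N at 0.10 m per N of jaw force.
- cam_axis (a point): The cam's upright axis (tray x = 0, y = -145 mm), 45 mm above the bench. At cam = 0 the lever points along 190 degrees in the tray frame (nearly tray -x); it swings from there through tray -y towards +x, past the tray's end. Pivot nut: top 61 mm above the bench.
- lever_grip (a point): Middle of the lever's black end piece, 109 mm from the cam axis, 45 mm above the bench. The piece is 52 mm long (83 to 135 mm from the axis), 18 mm wide, 32 mm high (29 to 61 mm above the bench), with flat upright flanks to push on. Inward of it the lever is a steel bar 14 mm wide, 34 to 48 mm above the bench.
- end_stop: End wall of the wide pocket, part of the tray's foam: 50 mm wide, 20 mm deep, 14 mm high; origin under its centre (tray y +95, z +12 mm), spanner side at y = +85. The sprung jaw (rubber-faced plate 26 x 18 mm) presses the ring end and so drives the head against it; once home this force climbs some 14 N per 0.1 rad of lever. Snug is 15 to 55 N (aim for 33); above 70 N is overrun.
- screwdriver: Bystander: screwdriver, 150 mm, lying in the tray's other cut-out.
- solder_reel: Bystander: grey reel, 60 mm across, 38 mm high. Origin: centre of its underside.
- multimeter: Bystander: black multimeter lying flat, 150 x 75 x 42 mm. Origin: centre of its underside.
There are look-alikes about, which are no part of the job. Leave any brown or turquoise look-alike of the spanner alone.

How it is judged:
By the outcome, as a careful person would: the job done as asked, in the order asked, and still so for the second after the job is handed in, with the robot touching nothing.
It also fails if it takes over 72 s, if anything falls off the work surface, if the arm or the gripper's body presses on something with over 40 N, if the wrist force passes 120 N, or if a joint passes its speed limit or range.

ROBOT

A 7-joint arm with a two-finger parallel gripper is mounted at the origin on the work surface. World frame = base frame: x ahead of the robot, y to its left, z up, the work surface at z = 0. Lengths are in m, angles in rad, forces in N, time in s.
With the tool pointing down it reaches from about 0.4 to 0.875 m from the base axis. Payload 6.5 kg.
Tool frame: the origin (TCP) lies on the centre line of the jaws, within the pads' length; the fingertips stand 14 mm ahead of it and the grasp point (between the pads) lies 5 mm behind it (ctrl.tip_extent is the distance from the TCP to the fingertips, in m); z points along the fingers, y is the line along which they close (so a half turn about z gives the same grasp; the last joint's range is limited). The gripper opens to 85 mm and grips with 20 to 120 N. Pads are 22 mm wide; open, the fingers measure 114 mm over their backs; the gripper's body (76 mm by 85 mm) begins 54 mm behind the grasp point. The pads swing forward as they close: fully open they stand 13 mm farther back than shut.
Start: joints at [-1.276, 0.536, -0.004, 1.538, 0.003, 1.067, -0.071], TCP at [0.229, 0.608, 0.245] pointing down, gripper open.
Joint ranges: [-2.7, 2.7], [-0.37, 2.16], [-1.27, 1.26], [0.24, 2.4], [-1.31, 4.45], [0.19, 1.91], [-2.76, 2.76]. Speed limits (rad/s): [2.39, 2.39, 3.14, 3.14, 3.14, 3.14, 3.14].

INTERFACE

Orientations are given as [roll, pitch, yaw] about the fixed x, y, z axes, in that order (R = Rz(yaw) Ry(pitch) Rx(roll)).
In Python, from workcell import ctrl gives the robot as it stands.
- The arm moves only by the shell command python3 -m pendant 'ROWS' [OPENING] [FORCE]. ROWS is JSON, a list of rows, each a list of 6 numbers: the shift along the tool's x, y, z in cm, then the turn, a rotation vector about the tool's x, y, z in rad. In form: [[tx, ty, tz, ax, ay, az], ...]. A call has 1 to 12 rows; each row is the pose to reach, as a shift and turn from the pose commanded when the call began, along the tool's axes at that moment; what a row does not reach only later rows make up. A row lasts 1/8 s, in which the tool goes at most 62.5 mm and 10.7 degrees, less where a joint would pass 70% of its speed; a pose out of reach is approached as far as the arm can. A call with a gripper value outside its range is refused whole. OPENING is the opening, from -1 (shut) to 1 (fully open), so that 0 is half open, set as the call begins (- or left out, the last holds). The fingers move at their own pace and stop on an object; FORCE is the grip in N (left out, the last holds). Time passes only in rows, so rows that repeat a pose let the fingers close. It gives the time, the measured TCP pose, the force, the opening and the grip force at its end, in the units of the state.
- ctrl.observe(): the state, without advancing time (a new reading comes with each control period).
- ctrl.read_camera(name): name is "scene" or "top" or "wrist"; returns (picture, depth): 480x640x3 uint8, red, green, blue; 480x640 float32, m along the optical axis (not along the pixel's ray), 0 where there is no reading.
- ctrl.camera_params(name): a dict with "camera_matrix" (3x3 intrinsics, pixels), "R" (3x3) and "t" (3): a world point X has camera coordinates R X + t. Camera axes: x right, y down, z forward; pixel columns grow to the right and rows downward; lengths in m; the calibration is good to about 2 mm. A picture is of the moment at which its call begins: read the wrist's pose just before it. camera_params takes no time and is no camera call; for the wrist camera it gives the pose at the moment of the call.
- ctrl.finish_job(): hands the job in; it is judged then, once.
The state is a dict: "time_s": time; "qpos": joint angles; "qvel": joint speeds; "joint_efforts": joint torques, N m; "eef_pos": TCP position; "eef_rot": TCP orientation; "wrist_force": force on the tool from outside, world axes, zero at the start; "torque": the same for the moment, N m; "gripper_width": finger opening in m; "gripper_force": force on a finger pad.
Only numpy, scipy, OpenCV 4.12 (cv2) and the standard library are available. Lean on these libraries where they do the work, as an engineer would, in place of code of your own. Each camera call takes 0.05 s, during which the arm holds its last target. There are 200 camera calls.

## Working session

There is one attempt and no reset: what is moved stays moved. The work goes in short steps, Python scripts to look and compute and a shell command to move; the robot and the scene stay as the last step left them, time stands still between calls to the robot, and variables do not carry over. Pictures are saved under pics/ and viewed, at most 10 in all, crops included, and the job is handed in when it is done.

```bash
mkdir -p pics; ls
python3 - <<'E'
from workcell import ctrl
import cv2,numpy as np
o=ctrl.observe();print({k:np.round(v,3).tolist() for k,v in o.items()}, ctrl.tip_extent)
for n in("scene","top"):
    p,d=ctrl.read_camera(n);cv2.imwrite(f"pics/{n}0.png",p[:,:,::-1]);np.save(f"pics/{n}0.npy",d)
    c=ctrl.camera_params(n);print(n,np.round(c["camera_matrix"],1).tolist(),np.round(c["R"],3).tolist(),np.round(c["t"],3).tolist())
E
```

```text
pics
{'time_s': 0.0, 'qpos': [-1.276, 0.537, -0.004, 1.539, 0.003, 1.067, -0.071], 'qvel': [-0.0, 0.002, 0.002, -0.001, -0.001, 0.001, 0.001], 'joint_efforts': [-0.0, -58.342, 1.048, -25.91, 0.012, 0.01, -0.0], 'eef_pos': [0.229, 0.608, 0.244], 'eef_rot': [-3.14, 0.0, 2.781], 'wrist_force': [0.172, 0.411, -0.745], 'torque': [0.047, -0.018, -0.015], 'gripper_force': 0.0, 'gripper_width': 0.085} 0.014
scene [[479.3, 0.0, 314.1], [0.0, 479.3, 237.9], [0.0, 0.0, 1.0]] [[-0.586, 0.81, 0.022], [0.483, 0.371, -0.794], [-0.651, -0.454, -0.608]] [0.055, -0.262, 1.507]
top [[622.5, 0.0, 322.4], [0.0, 622.5, 235.8], [0.0, 0.0, 1.0]] [[-0.025, -1.0, -0.005], [-0.992, 0.025, -0.126], [0.126, 0.001, -0.992]] [0.254, 0.428, 1.612]
```

View pics/top0.png

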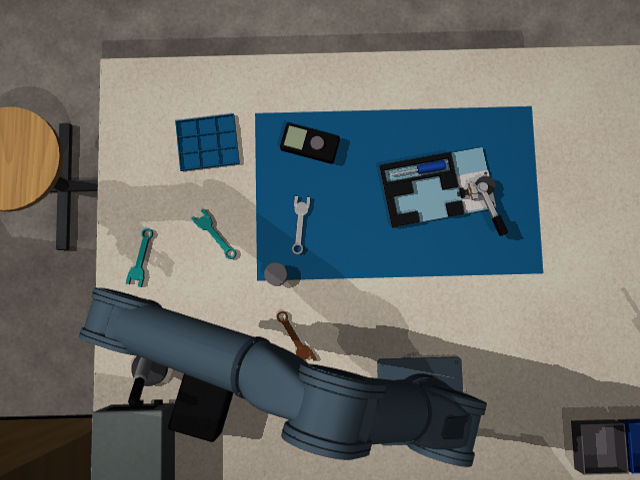

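View pics/scene0.png

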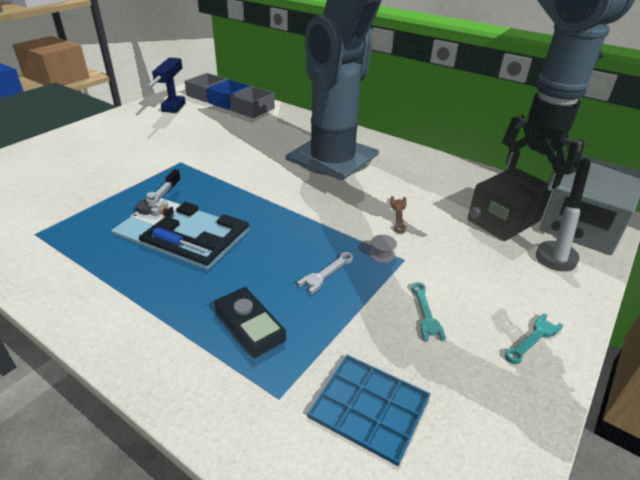

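The top view shows the grey spanner with its head at (302,198) and ring at (298,249). The tray is centred near (437,188) with its jaw end to the right. The lever's black tip is at (500,228) and its pivot at (484,187). The turquoise and brown look-alikes lie elsewhere.

```bash
cat > h.py <<'E'
import cv2,numpy as np
from workcell import ctrl
from scipy.spatial.transform import Rotation as Ro
def ray(c,uv,z):
    uv=np.atleast_2d(uv).astype(float); K=c["camera_matrix"];R=np.array(c["R"]);t=np.array(c["t"])
    d=np.c_[uv,np.ones(len(uv))]@np.linalg.inv(K).T@R; o=-R.T@t
    return o+d*((z-o[2])/d[:,2])[:,None]
def proj(c,X):
    p=(np.atleast_2d(X)@np.array(c["R"]).T+c["t"])@np.array(c["camera_matrix"]).T
    return p[:,:2]/p[:,2:]
def todelta(pos,yaw):
    """shift (cm, tool axes) and turn about tool z to reach TCP pos with yaw, tool down"""
    o=ctrl.observe();R=Ro.from_euler('xyz',o["eef_rot"])
    T=Ro.from_euler('xyz',[np.pi,0,yaw])
    return np.round(R.inv().apply(np.array(pos)-o["eef_pos"])*100,2),np.round((R.inv()*T).as_rotvec(),3)
def shot(n,name):
    c=ctrl.camera_params(n);p,d=ctrl.read_camera(n);cv2.imwrite(f"pics/{name}.png",p[:,:,::-1]);return c,p,d
E
python3 - <<'E'
from h import *
c=ctrl.camera_params("top");p=cv2.imread("pics/top0.png")
sub=p[185:262,285:318].astype(int);m=((sub[:,:,2]>110)).astype(np.uint8)
n,l,s,ce=cv2.connectedComponentsWithStats(m);k=1+s[1:,4].argmax();ys,xs=np.where(l==k)
P=ray(c,np.c_[xs+285,ys+185],0.008)[:,:2];mu=P.mean(0);ev=np.linalg.svd(P-mu,full_matrices=0)[2][0];ev*=np.sign(ev[0])
a=(P-mu)@ev;print(len(P),mu,ev,a.min(),a.max(),"origin",mu+ev*(a.min()+77e-3), "yaw",np.arctan2(ev[1],ev[0]))
print(ray(c,[(381,162),(392,227)],.026)[:,:2],ray(c,[(484,148)],.012)[:,:2])
print(ray(c,[(500,228)],.061),ray(c,[(484,187)],.061))
print(ctrl.camera_params("wrist")["R"],np.array(ctrl.camera_params("wrist")["camera_matrix"]).tolist(),-np.array(ctrl.camera_params("wrist")["R"]).T@ctrl.camera_params("wrist")["t"])
E
```

```text
384 [0.48483252 0.30212944] [ 0.99361692 -0.11280695] -0.09290874301961291 0.06065170733307284 origin [0.46902532 0.30392406] yaw -0.11304758090658026
[[0.62966147 0.08140319]
 [0.45339943 0.05885935]] [[ 0.66455799 -0.19973772]]
[[ 0.43880046 -0.21560099  0.061     ]] [[ 0.5474711  -0.18058269  0.061     ]]
[[ 0.35315648  0.93556289 -0.00160624]
 [ 0.89443405 -0.3371267   0.2938253 ]
 [ 0.27435055 -0.10520298 -0.95585779]] [[333.4246066907103, 0.0, 321.37067264615854], [0.0, 333.4246066907103, 244.77006323727582], [0.0, 0.0, 1.0]] [0.15944543 0.63485762 0.37216567]
```

```bash
python3 -c "
from h import *
print(todelta([.468,.304,.2],-.113))"
```

```text
(array([-33.05, -19.97,   4.48]), array([-0.000e+00,  2.000e-03,  2.894e+00]))
```

```bash
python3 -m pendant '[[-2.8,-1.7,0.4,0,0,0.17],[-5.5,-3.3,0.8,0,0,0.34],[-8.3,-5,1.2,0,0,0.51],[-11,-6.7,1.6,0,0,0.68],[-13.8,-8.3,2,0,0,0.85],[-16.5,-10,2.4,0,0,1.02],[-19.3,-11.6,2.8,0,0,1.19],[-22,-13.3,3.2,0,0,1.36],[-24.8,-15,3.6,0,0,1.53],[-27.5,-16.6,4,0,0,1.7],[-30.3,-18.3,4.3,0,0,1.87],[-33.05,-20,4.5,0,0,2.04]]'
python3 -m pendant '[[0,0,0,0,0,0.17],[0,0,0,0,0,0.34],[0,0,0,0,0,0.51],[0,0,0,0,0,0.68],[0,0,0,0,0,0.854],[0,0,0,0,0,0.854],[0,0,0,0,0,0.854]]'
python3 - <<'E'
from h import *
o=ctrl.observe();print(o["qpos"].round(3) if hasattr(o["qpos"],'round') else o["qpos"])
c,p,d=shot("wrist","w1")
E
```

```text
time_s: 1.6
eef_pos: [0.4684, 0.3034, 0.1999]
eef_rot: [-3.142, 0.001, 0.735]
wrist_force: [0.0, -0.0, 0.4]
gripper_width: 0.0857
gripper_force: 0.0
time_s: 2.48
eef_pos: [0.4679, 0.3043, 0.2001]
eef_rot: [3.141, 0.0, -0.11]
wrist_force: [0.7, -0.0, 0.1]
gripper_width: 0.0853
gripper_force: 0.0
[-1.202  0.529  0.736  1.858 -0.439  0.924 -1.943]
```

View pics/w1.png

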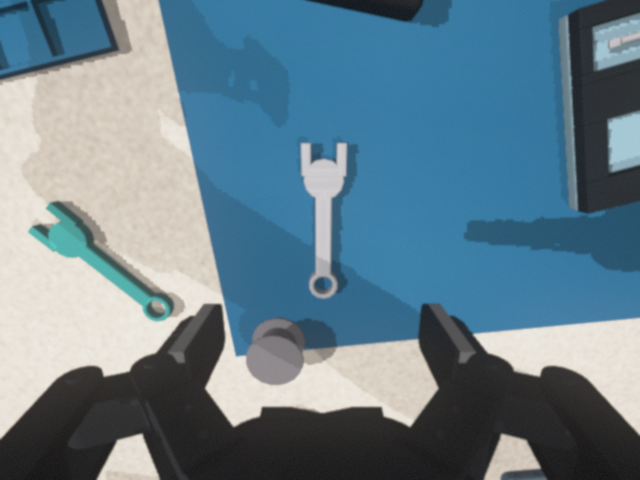

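The wrist view shows the grey spanner with jaw tips at (325,145) and ring end at (322,298). The reel stands near (275,350), left of and below the ring.

Run:
```python
from h import *
c=ctrl.camera_params("wrist");p=cv2.imread("pics/w1.png")
x0,y0=290,130;sub=p[y0:308,x0:360].astype(int)
m=((sub[:,:,2]>95)&(sub.max(2)-sub.min(2)<60)).astype(np.uint8)
n,l,s,ce=cv2.connectedComponentsWithStats(m);k=1+s[1:,4].argmax();ys,xs=np.where(l==k)
P=ray(c,np.c_[xs+x0,ys+y0],0.012)[:,:2];mu=P.mean(0);ev=np.linalg.svd(P-mu,full_matrices=0)[2][0];ev*=np.sign(ev[0])
a=(P-mu)@ev;q=(P-mu)@[-ev[1],ev[0]];h=(a-a.min()>.04)&(a-a.min()<.09)
print(len(P),ev,"len",np.ptp(a),"w",q.min(),q.max(),"handle",q[h].min(),q[h].max())
org=mu+ev*((a.min()+a.max())/2-.001)+np.array([-ev[1],ev[0]])*(q[h].min()+q[h].max())/2
print("origin",org,"yaw",np.arctan2(ev[1],ev[0]))
print("reel",ray(c,[(275,362)],.038))
print(todelta([*org,.14],np.arctan2(ev[1],ev[0])))
```

```text
3638 [ 0.99340316 -0.11467417] len 0.15558462408702345 w -0.021435111603587284 0.021559260860402878 handle -0.008205123036116292 0.007901799471178106
origin [0.46444807 0.30352561] yaw -0.11492699727398989
reel [[0.33481133 0.36735696 0.038     ]]
(array([-0.34,  0.12,  6.02]), array([0.   , 0.   , 0.005]))
```

```bash
python3 -m pendant '[[-0.34,0.12,4,0,0,0.005],[-0.34,0.12,8,0,0,0.005],[-0.34,0.12,12,0,0,0.005],[-0.34,0.12,15,0,0,0.005],[-0.34,0.12,17,0,0,0.005],[-0.34,0.12,18.4,0,0,0.005],[-0.34,0.12,18.4,0,0,0.005],[-0.34,0.12,18.4,0,0,0.005]]' 0 60
python3 -m pendant '[[0,0,0,0,0,0],[0,0,0,0,0,0],[0,0,0,0,0,0],[0,0,0,0,0,0],[0,0,0,0,0,0],[0,0,0,0,0,0]]' -1 60
```

```text
time_s: 3.52
eef_pos: [0.4652, 0.3039, 0.0171]
eef_rot: [-3.141, -0.001, -0.118]
wrist_force: [0.2, -0.0, 0.5]
gripper_width: 0.0427
gripper_force: 0.0
time_s: 4.28
eef_pos: [0.465, 0.3039, 0.0172]
eef_rot: [-3.141, -0.001, -0.118]
wrist_force: [-0.3, -1.1, 6.3]
gripper_width: 0.0141
gripper_force: 59.1
```

```bash
python3 -m pendant '[[0,0,-4,0,0,0],[0,0,-9,0,0,0],[0,0,-14,0,0,0],[0,0,-18,0,0,0],[0,0,-20,0,0,-0.1],[0,0,-20,0,0,-0.2]]'
python3 -c "
from h import *
print(todelta([.526,-.034,.217],1.696))"
```

```text
time_s: 5.03
eef_pos: [0.4652, 0.304, 0.2181]
eef_rot: [-3.14, -0.002, 0.085]
wrist_force: [0.2, -0.5, -3.2]
gripper_width: 0.014
gripper_force: 59.6
(array([ 3.19, 34.19,  0.05]), array([ 0.   , -0.003, -1.611]))
```

```bash
python3 -m pendant '[[0.3,3,0,0,0,-0.14],[0.6,6,0,0,0,-0.28],[0.8,9,0,0,0,-0.42],[1.1,12,0,0,0,-0.56],[1.4,15,0,0,0,-0.7],[1.7,18,0,0,0,-0.84],[1.9,21,0,0,0,-0.98],[2.2,24,0,0,0,-1.12],[2.5,27,0,0,0,-1.26],[2.8,30,0,0,0,-1.4],[3,32,0,0,0,-1.54],[3.2,34.2,0,0,0,-1.61]]'
python3 -m pendant '[[0,0,0,0,0,0],[0,0,0,0,0,0],[0,0,0,0,0,0]]'
python3 - <<'E'
from h import *
print(ctrl.observe()["qpos"])
c,p,d=shot("wrist","w2");np.save("pics/w2d.npy",d)
c,p,d=shot("top","t2")
E
```

```text
time_s: 6.52
eef_pos: [0.524, -0.0355, 0.2163]
eef_rot: [-3.141, -0.0, 1.695]
wrist_force: [0.4, 1.0, -2.0]
gripper_width: 0.0137
gripper_force: 59.5
time_s: 6.9
eef_pos: [0.5242, -0.0335, 0.2162]
eef_rot: [-3.141, -0.001, 1.693]
wrist_force: [0.2, -0.1, -1.9]
gripper_width: 0.0139
gripper_force: 59.5
[-0.35324304  0.38021304  0.41606441  1.91468417 -0.19544926  0.88624975
  0.28280432]
```

View pics/w2.png

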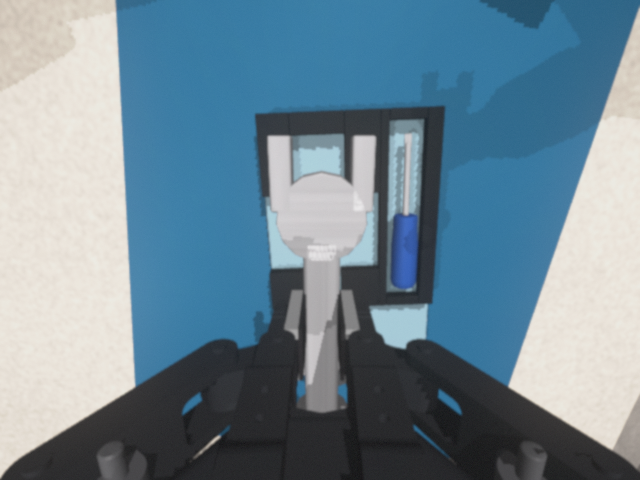

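```bash
cat >> h.py <<'E'
def fitline(c,rows,cols,z):
    """robust world line through pixels (cols,rows) on plane z: point, dir"""
    P=ray(c,np.c_[cols,rows],z)[:,:2].astype(np.float32)
    v=cv2.fitLine(P,cv2.DIST_HUBER,0,.0005,.001).ravel();return v[2:],v[:2]
E
python3 - <<'E'
from h import *
c=ctrl.camera_params("wrist");p=cv2.imread("pics/w2.png").astype(int)
dark=p.max(2)<75
def first(a):
    return a.argmax() if a.any() else -1
C=np.arange(265,438);top=np.array([85+first(dark[85:135,x]) for x in C])
Rr=np.arange(125,295);right=np.array([455-first(dark[y,400:456][::-1]) for y in Rr])
Rl=np.arange(122,185);left=np.array([240+first(dark[y,240:285]) for y in Rl])
for n,r,cc in(("top",top,C),("right",Rr,right),("left",Rl,left)):
    pt,v=fitline(c,r,cc,.026);print(n,r[::30],cc[::30],pt,v,np.arctan2(v[1],v[0]))
    exec(f"{n}L=(pt,v)")
def X(a,b):
    t=np.linalg.solve(np.c_[a[1],-b[1]],b[0]-a[0]);return a[0]+t[0]*a[1]
A=X(topL,leftL);B=X(topL,rightL);print(A,B,np.linalg.norm(A-B))
v=topL[1]*np.sign(topL[1][0]);yt=np.arctan2(v[1],v[0]);M=np.array([[np.cos(yt),-np.sin(yt)],[np.sin(yt),np.cos(yt)]])
print("yaw",yt,"origins",A-M@[-.055,.105],B-M@[.115,.105])
# spanner in hand: jaw tips and head
print(ctrl.observe()["eef_pos"],ctrl.observe()["eef_rot"])
E
```

```text
top [115 113 112 111 110 108] [265 295 325 355 385 415] [0.53816223 0.07077967] [0.9870005  0.16071697] 0.16141702
right [125 155 185 215 245 275] [442 440 438 436 434 432] [ 0.6336504  -0.00891354] [ 0.15775341 -0.98747855] -1.4123812
left [122 152 182] [257 259 262] [0.45999253 0.02472397] [ 0.1568315  -0.98762536] -1.4133147
[0.4548337  0.05721098] [0.6188209  0.08391363] 0.16614704
yaw 0.16141702 origins [ 0.525994   -0.03758464] [ 0.52219113 -0.03820387]
[ 0.52432301 -0.03375888  0.21624366] [-3.14142533e+00 -2.74181220e-04  1.69286038e+00]
```

Run:
```python
from h import *
c=ctrl.camera_params("wrist");p=cv2.imread("pics/w2.png").astype(int)
yt=.159;M=np.array([[np.cos(yt),-np.sin(yt)],[np.sin(yt),np.cos(yt)]]);O=np.array([.5241,-.0379])
for x in (290,330,420): print("col",x,''.join(f"{v:4d}" for v in p[185:312:2,x].max(1)) if x!=330 else '')
for u in [(432,303),(420,303),(444,107),(257,115),(377,200),(377,260),(268,210),(272,262),(320,133),(310,268),(375,268)]:
    print(u,(1e3*(ray(c,[u],.026)[0,:2]-O)@M).round(1),(1e3*(ray(c,[u],.012)[0,:2]-O)@M).round(1))
# spanner in hand
o=ctrl.observe();R=Ro.from_euler('xyz',o["eef_rot"])
zt=o["eef_pos"][2]-.0172+.012
for u in [(278,136),(364,136),(268,170),(377,170),(270,205),(373,205)]:
    print("sp",u,(1e3*R.inv().apply(ray(c,[u],zt)[0]-o["eef_pos"])).round(1))
```

```text
col 290  180 198 202 202 205 208 210 210 209 207 206 207 207 206 205 207 208 210 207 206 203 206 204 203 203 202 202 200 183 180 181 176 182 209 217 217 217 218 217 214 194 150  72  57  64  64  63  62  61  63  63  62  62  73  82  91 100 111 121 126 129 132 132 132
col 330 
col 420  122 116 112 105 105  99  95  95  92  89  80  71  68  64  62  61  56  56  52  52  50  50  49  51  49  49  46  48  46  49  47  46  47  49  51  51  49  50  49  50  50  52  52  54  54  53  55  53  54  54  55  57  57  57  57  58  59  60  58  89 142 158 195 215
(432, 303) [114.4 -86.6] [119.3 -93.9]
(420, 303) [101.8 -86.1] [106.1 -93.4]
(444, 107) [113.5 105.3] [118.3 106.5]
(257, 115) [-52.6 104.9] [-55.1 106. ]
(377, 200) [55.2 24.7] [57.4 22.3]
(377, 260) [ 55.9 -36.3] [ 58.2 -41.4]
(268, 210) [-50.   18.9] [-52.4  16.2]
(272, 262) [-50.4 -34.5] [-52.8 -39.6]
(320, 133) [ 3.  87.6] [ 2.9 88. ]
(310, 268) [-12.2 -42.5] [-13.  -47.8]
(375, 268) [ 54.  -44.9] [ 56.2 -50.4]
sp (278, 136) [ 77.8 -16.1   5.2]
sp (364, 136) [77.8 16.5  5.2]
sp (268, 170) [ 65.2 -20.5   5.2]
sp (377, 170) [65.2 22.1  5.2]
sp (270, 205) [ 51.4 -20.3   5.2]
sp (373, 205) [51.4 21.1  5.2]
```

Run:
```python
from h import *
p=cv2.imread("pics/w2.png").astype(int)
print(p[105:150,320].max(1).tolist()); print(p[145,255:385].max(1).tolist())
yt=.159;M=np.array([[np.cos(yt),-np.sin(yt)],[np.sin(yt),np.cos(yt)]]);O=np.array([.5247,-.0376])
print(todelta([*(O+M@[0,.0036]),.062],yt+np.pi/2))
```

```text
[157, 150, 146, 145, 136, 120, 92, 73, 68, 63, 64, 67, 65, 65, 66, 66, 63, 64, 64, 62, 62, 65, 64, 65, 65, 64, 64, 65, 75, 102, 133, 150, 154, 155, 154, 155, 156, 154, 156, 156, 155, 163, 178, 203, 215]
[132, 114, 96, 77, 68, 64, 65, 65, 65, 69, 66, 84, 128, 173, 197, 206, 209, 209, 210, 211, 210, 212, 210, 208, 208, 208, 208, 208, 208, 208, 207, 206, 202, 191, 168, 136, 113, 113, 123, 128, 129, 129, 129, 134, 140, 150, 155, 156, 155, 156, 155, 155, 156, 156, 156, 154, 156, 156, 155, 155, 157, 158, 158, 158, 158, 155, 156, 157, 155, 156, 155, 154, 156, 156, 155, 156, 157, 161, 167, 168, 162, 158, 158, 157, 155, 154, 154, 150, 133, 93, 67, 64, 65, 66, 67, 76, 93, 120, 157, 186, 202, 209, 209, 210, 210, 211, 211, 209, 209, 209, 208, 207, 206, 206, 206, 207, 205, 204, 198, 180, 145, 102, 71, 63, 60, 58, 59, 61, 63, 64]
(array([-0.03, -0.02, 15.42]), array([-0.   , -0.   , -0.037]))
```

```bash
python3 -m pendant '[[0,0,4,0,0,-0.037],[0,0,8,0,0,-0.037],[0,0,12,0,0,-0.037],[0,0,14,0,0,-0.037],[0,0,15.4,0,0,-0.037],[0,0,15.4,0,0,-0.037],[0,0,15.4,0,0,-0.037]]'
python3 - <<'E'
from h import *
c,p,d=shot("wrist","w3");np.save("pics/w3d.npy",d)
E
```

```text
time_s: 7.88
eef_pos: [0.5252, -0.0347, 0.0631]
eef_rot: [3.14, 0.0, 1.729]
wrist_force: [-0.3, -0.3, -2.3]
gripper_width: 0.0141
gripper_force: 59.5
```

View pics/w3.png

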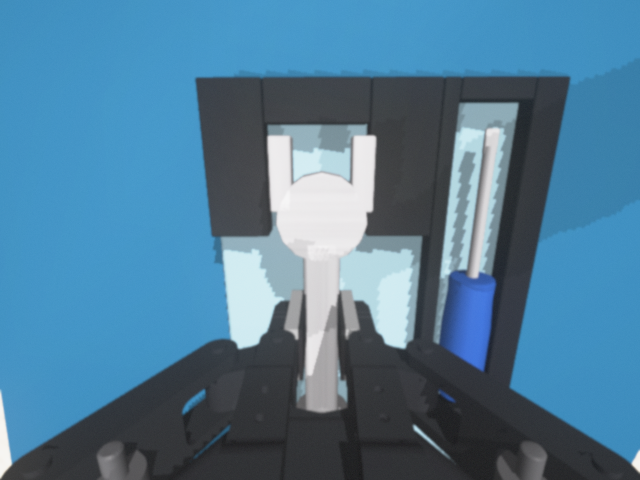

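The close view shows the end wall's inner edge at row 124 and outer edge at row 78. The foam's outer corners are at (197,78) and (568,78). The spanner's jaw tips are at row 136, centred over the pocket.

Run:
```python
from h import *
c=ctrl.camera_params("wrist");o=ctrl.observe();R=Ro.from_euler('xyz',o["eef_rot"])
p=cv2.imread("pics/w3.png").astype(int)
print(p[112:132,320].max(1).tolist(),p[70:86,320].max(1).tolist(),p[228:244,230].max(1).tolist(),p[228:244,410].max(1).tolist())
T=lambda u,z:(1e3*R.inv().apply(ray(c,[u],z)[0]-o["eef_pos"]))[:2].round(1)
for n,u in dict(oL=(197,78),oR=(568,78),pL=(262,80),pR=(371,80),pL2=(269,230),pR2=(373,230),inner=(320,123),cor=(213,235),cor2=(422,236)).items(): print(n,T(u,.026))
zt=o["eef_pos"][2]-.0172+.012
for u in [(280,136),(364,136),(268,170),(376,170)]: print("sp",T(u,zt))
```

```text
[73, 75, 73, 73, 73, 71, 68, 67, 69, 66, 62, 69, 108, 152, 172, 177, 175, 169, 164, 162] [190, 181, 176, 176, 173, 165, 136, 102, 80, 76, 76, 77, 76, 76, 78, 74] [81, 80, 83, 81, 80, 82, 80, 94, 126, 162, 184, 190, 188, 189, 190, 190] [67, 67, 66, 68, 68, 68, 71, 93, 127, 148, 152, 152, 153, 153, 152, 152]
oL [103.1 -55.4]
oR [103.1 111. ]
pL [102.3 -26.3]
pR [102.3  22.6]
pL2 [ 32.7 -26.4]
pR2 [32.7 26.7]
inner [84.1 -0.3]
cor [ 30.1 -55.2]
cor2 [29.5 52. ]
sp [ 77.8 -15.3]
sp [77.8 16.5]
sp [ 65.2 -20.4]
sp [65.2 21.7]
```

```bash
python3 -m pendant '[[0.15,-0.1,0,0,0,0],[0.3,-0.2,0.5,0,0,0],[0.3,-0.2,1.3,0,0,0],[0.3,-0.2,2.1,0,0,0],[0.3,-0.2,2.8,0,0,0],[0.3,-0.2,3.2,0,0,0],[0.3,-0.2,3.35,0,0,0],[0.3,-0.2,3.35,0,0,0],[0.3,-0.2,3.35,0,0,0]]'
```

```text
time_s: 9.05
eef_pos: [0.5217, -0.0321, 0.0292]
eef_rot: [-3.141, -0.0, 1.729]
wrist_force: [-3.6, 1.5, 5.6]
gripper_width: 0.0139
gripper_force: 60.5
```

```bash
python3 -m pendant '[[0,0,0,0,0,0],[0,0,0,0,0,0],[0,0,0,0,0,0],[0,0,0,0,0,0]]' -0.2
python3 -m pendant '[[0,0,-2,0,0,0],[0,0,-6,0,0,0],[0,0,-12,0,0,0],[0,0,-17,0,0,0],[-3,0,-19,0,0,0],[-6,0,-19,0,0,0],[-8,0,-19,0,0,0],[-8,0,-19,0,0,0]]'
python3 - <<'E'
from h import *
c,p,d=shot("wrist","w4");np.save("pics/w4d.npy",d)
E
```

```text
time_s: 9.55
eef_pos: [0.522, -0.032, 0.0288]
eef_rot: [3.141, 0.0, 1.729]
wrist_force: [-0.1, -0.0, 0.4]
gripper_width: 0.0342
gripper_force: 0.0
time_s: 10.55
eef_pos: [0.5344, -0.1126, 0.2189]
eef_rot: [3.142, 0.001, 1.726]
wrist_force: [-0.4, -0.0, -1.1]
gripper_width: 0.0339
gripper_force: 0.0
```

View pics/w4.png

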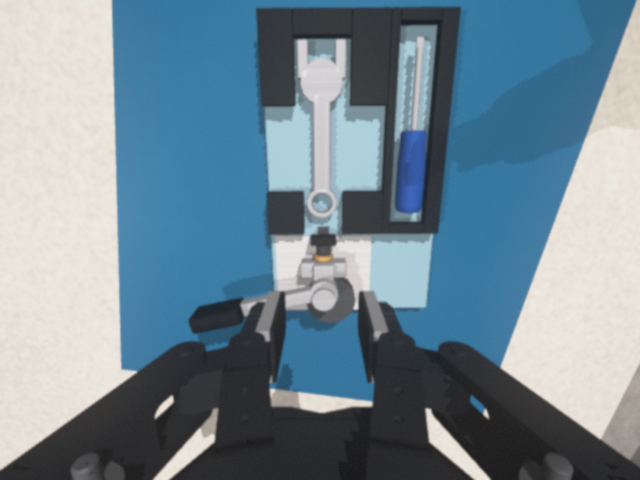

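The spanner lies flat in its cut-out, with its head in the wide pocket and its ring end at (320,217), short of the jaw at (322,237). The lever pivot is at (322,293) and the black lever tip runs from (192,325) to (242,305).

Run:
```python
from h import *
c=ctrl.camera_params("wrist");p=cv2.imread("pics/w4.png").astype(int)
x0,y0=180,285;sub=p[y0:345,x0:250];m=(sub.max(2)<60).astype(np.uint8)
n,l,s,ce=cv2.connectedComponentsWithStats(m);k=1+s[1:,4].argmax();ys,xs=np.where(l==k);print(s[k],ce[k]+[x0,y0])
P=ray(c,(ce[k]+[x0,y0])[None],.057)[0,:2]
piv=ray(c,[(322,293)],.061)[0,:2];print("tip",P,"piv",piv,np.linalg.norm(P-piv))
V=np.array([.5468,-.1808])
w=P-V;ph=np.arctan2(w[1],w[0]);cam=(ph-.159-np.radians(190)+np.pi)%(2*np.pi)-np.pi;print("cam",cam,np.linalg.norm(w))
phi=.159+np.radians(190)+max(cam,0);u=np.array([np.cos(phi),np.sin(phi)]);t=np.array([-u[1],u[0]])
for s in(.032,.045):
  T=V+.105*u-s*t;print(todelta([*T,.047],phi-np.pi/2),T)
```

```text
[  10   14   53   33 1164] [216.62972509 315.90721649]
tip [ 0.4473797  -0.21163535] piv [ 0.54441114 -0.16967007] 0.10571747060670635
cam -0.03278912499339803 0.10409233259652685
(array([ -5.78, -10.75,  17.17]), array([-0.   , -0.   , -0.177])) [ 0.43711011 -0.18493871]
(array([ -4.5 , -10.98,  17.17]), array([-0.   , -0.   , -0.177])) [ 0.43285413 -0.17265512]
```

```bash
python3 -m pendant '[[-1,-3,0,0,0,-0.05],[-2.5,-6.5,0,0,0,-0.1],[-4,-10,0,0,0,-0.177],[-4.5,-11,3,0,0,-0.177],[-4.5,-11,7,0,0,-0.177],[-4.5,-11,11,0,0,-0.177],[-4.5,-11,15,0,0,-0.177],[-4.5,-11,17.2,0,0,-0.177],[-4.5,-11,17.2,0,0,-0.177],[-4.5,-11,17.2,0,0,-0.177]]' -1 60
python3 - <<'E'
from h import *
c,p,d=shot("wrist","w5")
E
```

```text
time_s: 11.85
eef_pos: [0.4337, -0.1723, 0.0475]
eef_rot: [3.141, 0.0, 1.907]
wrist_force: [0.4, 0.1, 1.0]
gripper_width: 0.0
gripper_force: 0.0
```

View pics/w5.png

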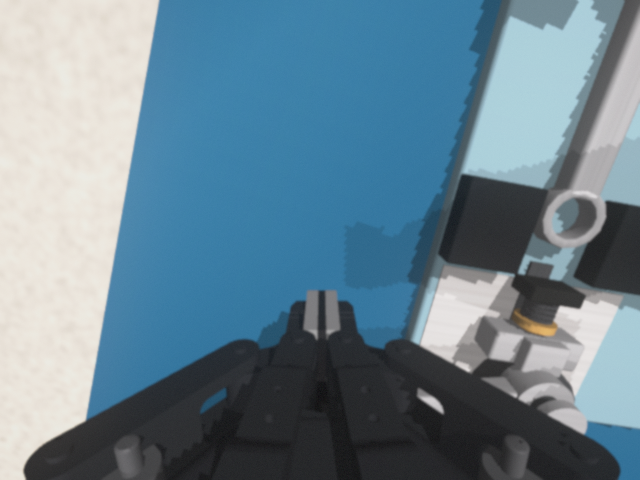

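The closed fingers are beside the lever, on its tray +y side. The nut top is near (553,405), and the jaw at (545,295) is clear of the ring end at (575,218).

```bash
python3 - <<'E'
from h import *
c=ctrl.camera_params("wrist");o=ctrl.observe();R=Ro.from_euler('xyz',o["eef_rot"])
print(1e3*R.inv().apply(ray(c,[(553,405)],.061)[0]-o["eef_pos"]))
E
python3 -m pendant '[[-0.6,0,0,0,0,0],[-1.2,0,0,0,0,0],[-1.6,0,0,0,0,0],[-1.9,0,0,0,0,0]]'
python3 -m pendant '[[-0.2,0,0,0,0,0],[-0.4,0,0,0,0,0],[-0.6,0,0,0,0,0]]'
python3 -m pendant '[[-0.2,0,0,0,0,0],[-0.4,0,0,0,0,0],[-0.6,0,0,0,0,0]]'
```

```text
[-30.51176725  98.18048447 -13.02457805]
time_s: 12.4
eef_pos: [0.4394, -0.1912, 0.0469]
eef_rot: [3.141, 0.0, 1.905]
wrist_force: [0.2, 1.1, 0.4]
gripper_width: 0.0002
gripper_force: 0.0
time_s: 12.78
eef_pos: [0.4412, -0.1964, 0.0468]
eef_rot: [-3.142, -0.0, 1.906]
wrist_force: [-0.4, 0.3, -0.2]
gripper_width: -0.0001
gripper_force: 0.0
time_s: 13.15
eef_pos: [0.4424, -0.1998, 0.0466]
eef_rot: [-3.14, -0.004, 1.907]
wrist_force: [-2.0, 7.0, 6.0]
gripper_width: -0.0001
gripper_force: 4.3
```

```bash
for i in 1 2; do python3 -m pendant '[[-0.52,-0.07,0,0,0,-0.05],[-1.05,-0.11,0,0,0,-0.1],[-1.57,-0.12,0,0,0,-0.15],[-2.1,-0.11,0,0,0,-0.2],[-2.62,-0.07,0,0,0,-0.25],[-3.15,-0.01,0,0,0,-0.3]]'; done
python3 -c "
from h import *
c,p,d=shot('top','t6');cv2.imwrite('pics/t6c.png',cv2.resize(p[120:260,360:540,::-1],None,fx=4,fy=4,interpolation=2))"
```

```text
time_s: 13.9
eef_pos: [0.4524, -0.2289, 0.0464]
eef_rot: [-3.142, -0.006, 2.21]
wrist_force: [-2.6, 8.0, 4.9]
gripper_width: -0.0001
gripper_force: 4.2
time_s: 14.65
eef_pos: [0.47, -0.2542, 0.0461]
eef_rot: [3.141, -0.007, 2.509]
wrist_force: [-4.3, 7.3, 3.9]
gripper_width: 0.0002
gripper_force: 4.1
```

View pics/t6c.png

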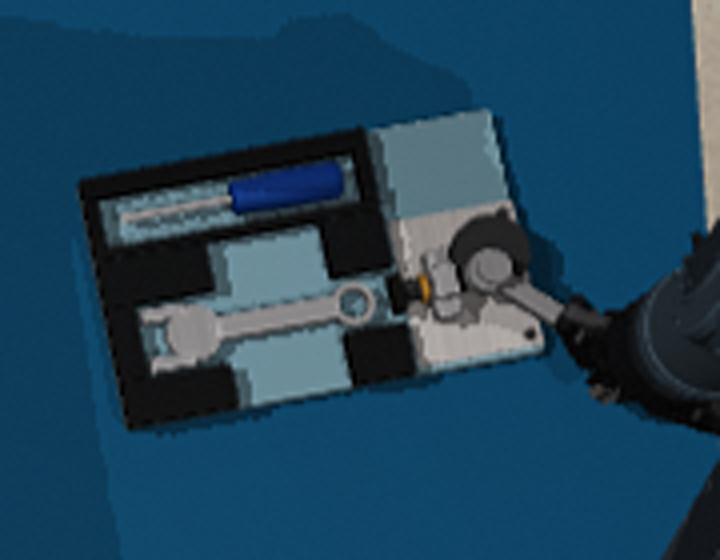

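The top view crop shows the lever swung about 0.6 rad, with the spanner still flat in place. The jaw at (408,293) has not yet reached the ring at (357,303).

```bash
cat > f.py <<'E'
from h import *
o=ctrl.observe();R=Ro.from_euler('xyz',o["eef_rot"]);f=R.inv().apply(o["wrist_force"])
d=o["eef_pos"][:2]-np.array([.5465,-.179]);r=np.hypot(*d)
print("t %.2f Ft %.2f Fr %.2f Fz %.1f cam~%.3f r %.4f Ft@0.1 %.2f Mz %.3f"%(o["time_s"],f[0],f[1],f[2],(np.arctan2(d[1],d[0])+np.arcsin(.018/r)-.159-np.radians(190))%(2*np.pi),r,f[0]*np.sqrt(r*r-.018**2)/.1,o["torque"][2]))
E
for i in 1 2 3; do python3 -m pendant '[[-0.26,-0.04,0,0,0,-0.025],[-0.52,-0.07,0,0,0,-0.05],[-0.78,-0.09,0,0,0,-0.075],[-1.05,-0.11,0,0,0,-0.1]]' >/dev/null; python3 f.py; done
```

```text
t 15.20 Ft 7.90 Fr 3.76 Fz -4.0 cam~0.708 r 0.1075 Ft@0.1 8.37 Mz 0.082
t 15.70 Ft 9.22 Fr 3.47 Fz -3.7 cam~0.804 r 0.1078 Ft@0.1 9.80 Mz 0.070
t 16.20 Ft 7.60 Fr 4.71 Fz -4.0 cam~0.901 r 0.1079 Ft@0.1 8.09 Mz 0.071
```

```bash
for i in 1 2 3 4; do python3 -m pendant '[[-0.26,-0.04,0,0,0,-0.025],[-0.52,-0.06,0,0,0,-0.05]]' >/dev/null; python3 f.py; done
```

```text
t 16.45 Ft 7.95 Fr 4.03 Fz -3.3 cam~0.949 r 0.1081 Ft@0.1 8.47 Mz 0.061
t 16.70 Ft 7.61 Fr 3.74 Fz -4.1 cam~0.997 r 0.1081 Ft@0.1 8.11 Mz 0.038
t 16.95 Ft 7.37 Fr 4.50 Fz -4.3 cam~1.045 r 0.1081 Ft@0.1 7.86 Mz 0.057
t 17.20 Ft 8.58 Fr 4.47 Fz -3.0 cam~1.093 r 0.1082 Ft@0.1 9.15 Mz 0.025
```

```bash
for i in 1 2 3; do python3 -m pendant '[[-0.26,-0.04,0,0,0,-0.025],[-0.52,-0.06,0,0,0,-0.05]]' >/dev/null; python3 f.py; done
```

```text
t 17.45 Ft 8.48 Fr 3.06 Fz -3.9 cam~1.141 r 0.1083 Ft@0.1 9.05 Mz 0.045
t 17.70 Ft 7.52 Fr 4.26 Fz -4.6 cam~1.189 r 0.1083 Ft@0.1 8.03 Mz 0.016
t 17.95 Ft 7.92 Fr 3.27 Fz -3.4 cam~1.237 r 0.1083 Ft@0.1 8.46 Mz 0.023
```

```bash
for i in 1 2 3; do python3 -m pendant '[[-0.26,-0.04,0,0,0,-0.025],[-0.52,-0.06,0,0,0,-0.05]]' >/dev/null; python3 f.py; done
```

```text
t 18.20 Ft 7.86 Fr 3.72 Fz -4.6 cam~1.285 r 0.1083 Ft@0.1 8.39 Mz -0.009
t 18.45 Ft 7.13 Fr 3.03 Fz -4.3 cam~1.333 r 0.1084 Ft@0.1 7.62 Mz -0.002
t 18.70 Ft 7.49 Fr 4.06 Fz -4.6 cam~1.380 r 0.1084 Ft@0.1 8.01 Mz 0.019
```

```bash
for i in 1 2 3 4 5 6 7 8; do python3 -m pendant '[[-0.13,-0.02,0,0,0,-0.0125]]' >/dev/null; python3 f.py; done
```

```text
t 18.82 Ft 8.61 Fr 3.15 Fz -4.1 cam~1.393 r 0.1084 Ft@0.1 9.21 Mz 0.069
t 18.95 Ft 8.39 Fr 3.19 Fz -3.9 cam~1.404 r 0.1084 Ft@0.1 8.96 Mz 0.038
t 19.07 Ft 8.57 Fr 2.85 Fz -3.9 cam~1.416 r 0.1084 Ft@0.1 9.17 Mz 0.012
t 19.20 Ft 7.30 Fr 3.53 Fz -4.0 cam~1.428 r 0.1084 Ft@0.1 7.81 Mz 0.099
t 19.32 Ft 7.02 Fr 3.12 Fz -3.7 cam~1.440 r 0.1084 Ft@0.1 7.51 Mz 0.032
t 19.45 Ft 7.51 Fr 3.30 Fz -4.2 cam~1.452 r 0.1085 Ft@0.1 8.04 Mz 0.030
t 19.57 Ft 7.59 Fr 4.10 Fz -3.4 cam~1.464 r 0.1085 Ft@0.1 8.12 Mz 0.115
t 19.70 Ft 7.97 Fr 3.59 Fz -3.2 cam~1.476 r 0.1085 Ft@0.1 8.53 Mz 0.042
```

```bash
for i in 1 2 3 4 5 6 7 8; do python3 -m pendant '[[-0.13,-0.02,0,0,0,-0.0125]]' >/dev/null; python3 f.py; done; python3 -c "
from h import *
c,p,d=shot('top','t7');cv2.imwrite('pics/t7c.png',cv2.resize(p[120:260,360:540,::-1],None,fx=4,fy=4,interpolation=2))"
```

```text
t 19.82 Ft 8.21 Fr 3.23 Fz -3.2 cam~1.488 r 0.1085 Ft@0.1 8.78 Mz 0.022
t 19.95 Ft 7.70 Fr 3.82 Fz -3.5 cam~1.500 r 0.1085 Ft@0.1 8.24 Mz -0.000
t 20.07 Ft 7.93 Fr 4.78 Fz -4.5 cam~1.513 r 0.1085 Ft@0.1 8.48 Mz 0.010
t 20.20 Ft 7.40 Fr 3.37 Fz -4.0 cam~1.525 r 0.1085 Ft@0.1 7.91 Mz 0.085
t 20.32 Ft 6.86 Fr 4.70 Fz -4.8 cam~1.536 r 0.1085 Ft@0.1 7.34 Mz 0.032
t 20.45 Ft 7.96 Fr 4.21 Fz -4.6 cam~1.548 r 0.1085 Ft@0.1 8.52 Mz 0.006
t 20.57 Ft 7.65 Fr 3.92 Fz -4.4 cam~1.559 r 0.1086 Ft@0.1 8.19 Mz -0.024
t 20.70 Ft 7.98 Fr 3.76 Fz -5.3 cam~1.570 r 0.1086 Ft@0.1 8.54 Mz -0.009
```

View pics/t7c.png

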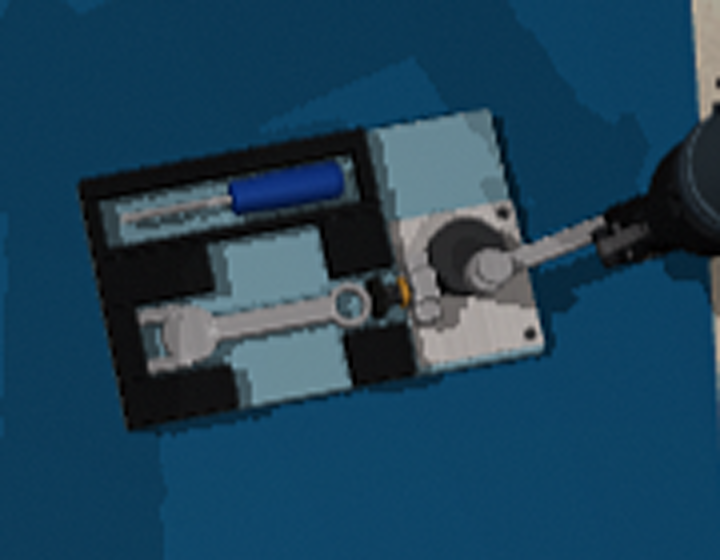

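The jaw has reached the ring at (350,303) and slid the spanner towards the end wall. The lever push is still level, so it isn't tight yet.

```bash
for i in 1 2 3 4 5 6 7 8; do python3 -m pendant '[[-0.13,-0.02,0,0,0,-0.0125]]' >/dev/null; python3 f.py; done
```

```text
t 20.88 Ft 7.94 Fr 3.21 Fz -4.3 cam~1.581 r 0.1086 Ft@0.1 8.50 Mz -0.016
t 21.00 Ft 8.48 Fr 3.68 Fz -4.8 cam~1.593 r 0.1086 Ft@0.1 9.08 Mz -0.008
t 21.12 Ft 8.72 Fr 3.86 Fz -4.5 cam~1.604 r 0.1086 Ft@0.1 9.34 Mz -0.008
t 21.25 Ft 8.98 Fr 3.88 Fz -4.3 cam~1.615 r 0.1086 Ft@0.1 9.62 Mz 0.043
t 21.38 Ft 9.46 Fr 4.99 Fz -4.7 cam~1.627 r 0.1086 Ft@0.1 10.13 Mz -0.072
t 21.50 Ft 9.16 Fr 4.75 Fz -5.5 cam~1.638 r 0.1086 Ft@0.1 9.81 Mz -0.017
t 21.62 Ft 9.25 Fr 4.25 Fz -4.4 cam~1.649 r 0.1087 Ft@0.1 9.92 Mz 0.070
t 21.75 Ft 9.58 Fr 4.24 Fz -5.2 cam~1.661 r 0.1087 Ft@0.1 10.27 Mz 0.022
```

```bash
for i in 1 2 3 4 5 6 7 8; do python3 -m pendant '[[-0.13,-0.02,0,0,0,-0.0125]]' >/dev/null; python3 f.py; done
```

```text
t 21.88 Ft 10.25 Fr 4.39 Fz -4.5 cam~1.672 r 0.1087 Ft@0.1 10.99 Mz -0.032
t 22.00 Ft 10.29 Fr 4.14 Fz -5.4 cam~1.683 r 0.1087 Ft@0.1 11.04 Mz 0.050
t 22.12 Ft 9.35 Fr 4.88 Fz -5.4 cam~1.694 r 0.1087 Ft@0.1 10.03 Mz 0.034
t 22.25 Ft 10.67 Fr 4.68 Fz -5.0 cam~1.705 r 0.1088 Ft@0.1 11.44 Mz 0.034
t 22.38 Ft 9.71 Fr 4.74 Fz -5.9 cam~1.716 r 0.1088 Ft@0.1 10.42 Mz 0.006
t 22.50 Ft 10.43 Fr 4.35 Fz -5.1 cam~1.728 r 0.1088 Ft@0.1 11.19 Mz -0.017
t 22.62 Ft 11.40 Fr 4.21 Fz -5.6 cam~1.739 r 0.1088 Ft@0.1 12.23 Mz 0.030
t 22.75 Ft 11.13 Fr 4.12 Fz -5.4 cam~1.750 r 0.1088 Ft@0.1 11.94 Mz 0.044
```

```bash
for i in 1 2 3 4 5; do python3 -m pendant '[[-0.13,-0.02,0,0,0,-0.0125]]' >/dev/null; python3 f.py; done
```

```text
t 22.88 Ft 11.72 Fr 3.96 Fz -5.7 cam~1.761 r 0.1088 Ft@0.1 12.57 Mz -0.013
t 23.00 Ft 10.96 Fr 4.95 Fz -5.0 cam~1.772 r 0.1088 Ft@0.1 11.76 Mz -0.028
t 23.12 Ft 11.44 Fr 4.09 Fz -6.5 cam~1.783 r 0.1089 Ft@0.1 12.28 Mz -0.029
t 23.25 Ft 11.26 Fr 4.49 Fz -6.4 cam~1.795 r 0.1088 Ft@0.1 12.09 Mz 0.033
t 23.38 Ft 12.02 Fr 6.29 Fz -5.9 cam~1.806 r 0.1088 Ft@0.1 12.90 Mz -0.015
```

```bash
python3 -m pendant '[[0.5,0,0,0,0,0],[1.5,0,0,0,0,0],[3,0,0,0,0,0],[3.5,0,-3,0,0,0],[3.5,0,-8,0,0,0],[3.5,0,-14,0,0,0],[3.5,-4,-20,0,0,0],[3.5,-9,-22,0,0,0],[3.5,-14,-22,0,0,0],[3.5,-14,-22,0,0,0]]'
python3 -c "
from h import *
c,p,d=shot('top','t8');cv2.imwrite('pics/t8c.png',cv2.resize(p[120:260,360:540,::-1],None,fx=4,fy=4,interpolation=2))"
```

```text
time_s: 24.62
eef_pos: [0.6478, -0.4146, 0.2651]
eef_rot: [-3.141, -0.002, -2.519]
wrist_force: [0.2, 0.8, -1.0]
gripper_width: -0.0002
gripper_force: 0.0
```

View pics/t8c.png

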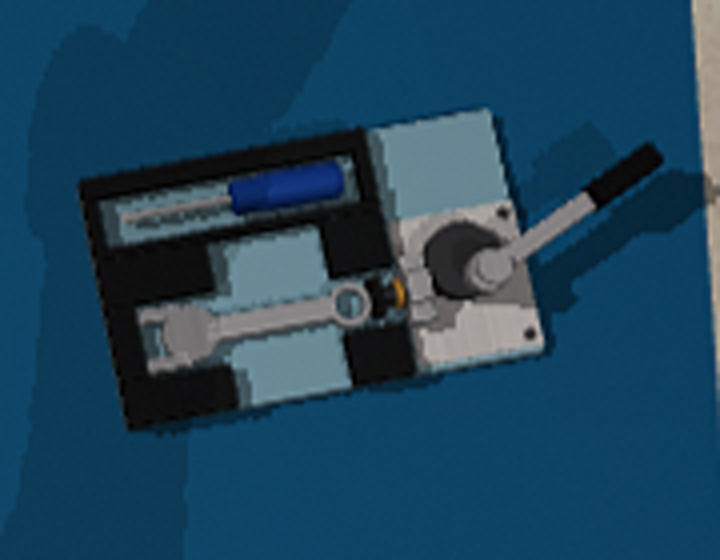

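The spanner is flat and home against the end wall, and the jaw presses its ring at (352,303). The lever has stayed where I left it with its tip at (655,158), and the robot is clear of everything.

```bash
python3 -c "
from workcell import ctrl
print(ctrl.finish_job())"
```

```text
the job is handed in; nothing more can be done
None
```

The spanner lies flat and home in its cut-out, held by the jaw at an estimated 30 N (from the lever push). The lever was left where it stopped, nothing else was disturbed, and I handed the job in at about 25 s.

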